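Tip washed mill jars and balls onto the drain grate and lay the jars out

ROBOT

A 7-joint arm with a two-finger parallel gripper is mounted at the origin on the work surface. World frame = base frame: x ahead of the robot, y to its left, z up, the work surface at z = 0. Lengths are in m, angles in rad, forces in N, time in s.
With the tool pointing down it reaches from about 0.425 to 0.875 m from the base axis. Payload 4.7 kg.
Tool frame: the origin (TCP) lies at the very end of the fingers, on their centre line; the grasp point (between the pads) lies 19 mm behind it; z points along the fingers, y is the line along which they close (so a half turn about z gives the same grasp; the last joint's range is limited). The gripper opens to 87 mm and grips with 3 to 60 N. Pads are 19 mm wide; open, the fingers measure 117 mm over their backs; the gripper's body (75 mm by 190 mm) begins 51 mm behind the grasp point.
Start: joints at [-1.192, 0.321, -0.07, 1.45, 0.023, 1.371, -0.057], TCP at [0.232, 0.607, 0.198] pointing down, gripper open.
Joint ranges: [-2.86, 2.86], [-0.3, 2.09], [-1.38, 1.24], [0.06, 2.45], [-1.56, 4.7], [0.09, 2.05], [-2.69, 2.69]. Speed limits (rad/s): [2.57, 2.57, 3.14, 3.14, 3.14, 3.14, 3.14].

INTERFACE

Orientations are given as a rotation vector (axis times angle).
In Python, from bench import get_state, get_image, get_calibration, close_job gives the robot as it stands.
- The arm moves only by the shell command python3 -m crank 'ROWS' [FORCE]. ROWS is JSON, a list of rows, each a list of 5 numbers: the opening, from 0 (shut) to 1 (fully open), then the shift along the world's x, y, z in units of 0.2 m (1.0 is 0.2 m), then the turn about the world's z in units of 2 pi rad (1.0 is 2 pi rad). A call has 1 to 5 rows; each row is the pose to reach, as a shift and turn from the pose commanded when the call began, turning the shorter way round; what a row does not reach only later rows make up. A row lasts 1/8 s, in which the tool goes at most 62.5 mm and 10.7 degrees, less where a joint would pass 70% of its speed; a pose out of reach is approached as far as the arm can. A call with a number of a shift or a turn outside -1 to 1 is refused whole. A call with a gripper value outside its range is refused whole. The fingers move at their own pace and stop on an object; FORCE is the grip in N (left out, the last holds). Time passes only in rows, so rows that repeat a pose let the fingers close. It gives the time, the measured TCP pose, the force, the opening and the grip force at its end, in the units of the state.
- get_state(): the state, without advancing time (a new reading comes with each control period).
- get_image(name): name is "side" or "top"; returns the picture (420x560x3 uint8, red, green, blue); there is no depth.
- get_calibration(name): a dict with "fovy" (degrees; the focal length in pixels is half the picture's height over the tangent of half this angle, whatever the lens; pixels are square), "cx", "cy" (the principal point, pixels), "R" (3x3) and "t" (3): a world point X has camera coordinates R X + t. Camera axes: x right, y down, z forward; pixel columns grow to the right and rows downward; lengths in m; the calibration is good to about 2 mm. A picture is of the moment at which its call begins. get_calibration takes no time and is no camera call.
- close_job(): hands the job in; it is judged then, once.
The state is a dict: "time": time; "joint_positions": joint angles; "qd": joint speeds; "joint_torque": joint torques, N m; "position": TCP position; "tool_rot": TCP orientation; "ft_force": force on the tool from outside, world axes, zero at the start; "torque": the same for the moment, N m; "grip_width": opening from 0.0 (shut) to 1.0 (fully open); "grip_force": force on a finger pad.
Only numpy, scipy, OpenCV 4.12 (cv2) and the standard library are available. Lean on these libraries where they do the work, as an engineer would, in place of code of your own. Each camera call takes 0.05 s, during which the arm holds its last target. There are 200 camera calls.

TASK

Raise the blue handle of the hinged rinse basket to tip its whole load through the spout onto the grate, slowly enough that nothing jumps off, so the red grinding balls drop through into the sump and the two jars stay on top. Let the basket gently back down to level, then pick the two jars off the grate and leave both resting on the floor of the green tray. Do not disturb the tube rack, scanner or the brush in the orange tray.

Things in the scene. Friction and masses are not known exactly. Their poses are not given: they have to be found in the camera images.
- station: Fixed drain station: rectangular steel sump, 304 (x) x 204 (y) mm outside, walls 6 mm, with a grate, and on its +y side a frame carrying the hinged basket. Origin: centre of the sump's underside, on the counter. z up; +y points from the sump to the basket and its handle. The walls on its -x, +x and -y sides end 68 mm above the counter, that is 12 mm above the grate; the +y wall, under the basket's lip, ends at 96 mm. The sump floor is 4 mm above the counter.
- grate (a point): Centre of the top of the grate, 56 mm above the counter; axes as station. The grate is 292 (x) x 192 (y) mm, of crossing 8 mm round bars, with openings 35 (x) x 32 (y) mm: balls fall through, jars do not.
- basket (a joint): Tilt of the rinse basket in rad: 0 = level (its stop), up to 1.6 = stood on end over the grate. It turns about the hinge line along the station's x axis through basket_hinge, +y end rising. Light hinge with hardly any friction; basket 0.45 kg, so it falls back by its own weight if let go. The load starts to slide out at around 0.6 rad; only near 1.4 rad, floor almost upright, is it sure to be all out.
- basket_hinge (a point): Middle of the hinge line at the lip of the basket's open spout end, at station (0, 94, 104) mm, so 48 mm above the grate. The point turns with the basket; at joint 0 its axes equal the station's. From here the basket's floor runs 175 mm to +y; it is 240 mm wide inside, with 40 mm high mesh walls, a blue divider 30 mm high and 30 mm wide down its middle making two lanes, a spout mouth as wide as the basket, and a 5 mm sloped sill at the lip.
- basket_handle (a point): Middle of the basket's blue handle bar: 12 mm thick, 110 mm long, along the station's x axis, held at its two ends. In the basket it lies 210 mm in +y from and 70 mm above the hinge line (so 174 mm above the counter when level), 31 mm outside the end wall and 30 mm higher than the wall's rim: it can be pinched from above and it turns in the fingers as the basket tilts.
- green_tray: Fixed green tray, where the jars must end: 180 (its x) x 150 (its y) x 20 mm, walls and floor 4 mm. Origin: centre of its underside on the counter.
- orange_tray: Fixed orange tray of the same size as the green one, holding a brush; not to be used. Origin: centre of its underside.
- brush: Cleaning brush, 130 mm long, lying in the orange tray: leave it alone.
- tube_rack: White rack with capped tubes, 60 x 150 mm, 72 mm tall, beyond the station: leave it alone. Origin: centre of its underside.
- scanner: Black barcode scanner on a foot, about 95 x 60 mm, 60 mm tall, beyond the station: leave it alone. Origin: under its middle.
- jar_blue: White square-section grinding jar with a square blue snap lid, a plain block 50 x 78 x 50 mm with the lid (the lid is the last 12 mm), 0.12 to 0.24 kg. Starts lying in the basket's -x lane, lid away from the spout. Its y runs along its 78 mm length to the lid; x and z are square to its flat sides; at the start z is up and the origin is at the middle of the side it lies on.
- jar_blue_center (a point): Middle of the blue-lidded jar, 25 mm from its origin along its z; same axes as the jar. After tipping the jar may lie on any side, stand on either end, or now and then lean askew with a corner dipped in an opening of the grate.
- jar_yellow: White square-section grinding jar with a square yellow snap lid, a plain block 50 x 78 x 50 mm with the lid (the lid is the last 12 mm), 0.12 to 0.24 kg. Starts lying in the basket's +x lane, lid away from the spout. Its y runs along its 78 mm length to the lid; x and z are square to its flat sides; at the start z is up and the origin is at the middle of the side it lies on.
- jar_yellow_center (a point): Middle of the yellow-lidded jar, 25 mm from its origin along its z; same axes as the jar. After tipping the jar may lie on any side, stand on either end, or now and then lean askew with a corner dipped in an opening of the grate.
- ball0_center (a point): Centre of a red grinding ball, 28 mm across, 50 g; starts in the basket, in front of the jars.
- ball1_center (a point): Centre of a red grinding ball, 28 mm across, 50 g; starts in the basket, in front of the jars.
- ball2_center (a point): Centre of a red grinding ball, 28 mm across, 50 g; starts in the basket, in front of the jars.
- ball3_center (a point): Centre of a red grinding ball, 28 mm across, 50 g; starts in the basket, in front of the jars.
Things that resemble listed ones, but are neither listed nor needed, are in the scene too. Leave any brown or turquoise look-alike of the jar_blue alone.

How it is judged:
By the outcome, as a careful person would: the job done as asked, in the order asked, and still so for the second after the job is handed in, with the robot touching nothing.
It also fails if it takes over 70 s, if anything falls off the work surface, if the arm or the gripper's body presses on something with over 40 N, if the wrist force passes 120 N, or if a joint passes its speed limit or range.

## Working session

There is one attempt and no reset: what is moved stays moved. The work goes in short steps, Python scripts to look and compute and a shell command to move; the robot and the scene stay as the last step left them, time stands still between calls to the robot, and variables do not carry over. Pictures are saved under pics/ and viewed, at most 10 in all, crops included, and the job is handed in when it is done.

```bash
mkdir -p pics; ls
python3 - <<'E'
from bench import *
import cv2,numpy as np
for n in ("side","top"):
    im=get_image(n); cv2.imwrite(f"pics/{n}0.png",im[:,:,::-1]); c=get_calibration(n); print(n,c)
print(get_state())
E
```

```text
pics
side {'fovy': 43.80997445769352, 'cx': 272.76385427093356, 'cy': 206.21364744459768, 'R': array([[ 0.87679989, -0.48066207,  0.0136353 ],
       [-0.23967289, -0.46143081, -0.85418881],
       [ 0.41686791,  0.74568464, -0.51978415]]), 't': array([-0.45097894,  0.27982932,  0.93123776])}
top {'fovy': 57.78559390242247, 'cx': 276.50983010753134, 'cy': 212.40652268886137, 'R': array([[ 0.00989489, -0.99992768, -0.00683511],
       [-0.98796437, -0.00872085, -0.1544356 ],
       [ 0.15436483,  0.00828097, -0.98797921]]), 't': array([0.0587187 , 0.5605381 , 1.02233399])}
{'time': 0.1, 'joint_positions': array([-1.19187731,  0.32169255, -0.07009876,  1.45155126,  0.02261855,
        1.37079434, -0.05689526]), 'qd': array([ 8.30557967e-04,  4.67393118e-04,  4.15865807e-04, -3.11774645e-03,
        3.62793723e-04, -2.93443960e-04,  6.98086036e-05]), 'joint_torque': array([ 1.90422420e-04, -4.92570233e+01, -4.05724263e-01, -3.13397527e+01,
       -6.43756497e-02,  3.95452953e-02,  3.41531893e-05]), 'position': array([0.23176304, 0.60670769, 0.19710849]), 'tool_rot': array([-5.69771697e-01, -3.08929371e+00,  2.58711045e-03]), 'ft_force': array([-0.25295692, -0.03021111, -0.05107474]), 'torque': array([ 0.07014756, -0.01879878,  0.00498529]), 'grip_force': 0.0, 'grip_width': 0.9969298734775822}
```

View pics/top0.png

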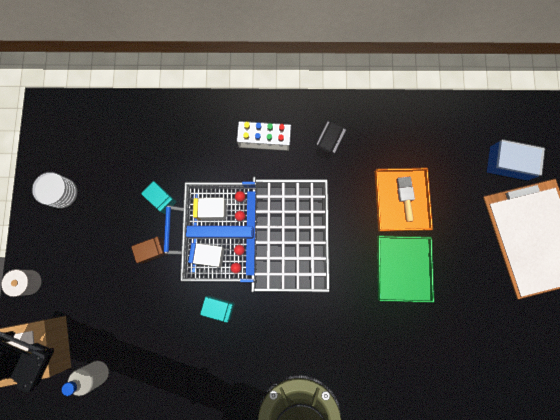

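View pics/side0.png

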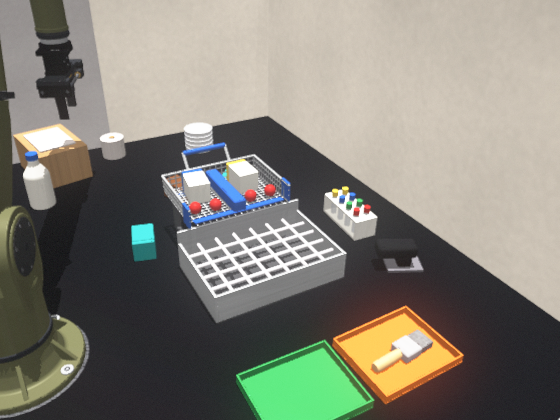

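The top view shows the basket (183–255, 183–280), handle bar around (168,230), grate (255–328, 180–291), green tray (405,269) and orange tray (404,199). Jar candidates are white blocks in the basket at (209,208) with a yellow lid and (207,255) with a blue lid. Turquoise (157,195) and (216,309) and brown (147,250) sit outside it and are decoys. A crop will confirm this.

```bash
python3 - <<'E'
import cv2
im=cv2.imread("pics/top0.png")[165:315,140:440]
cv2.imwrite("pics/crop0.png",cv2.resize(im,None,fx=2.6667,fy=2.6667,interpolation=cv2.INTER_CUBIC))
E
cat > h.py <<'E'
import numpy as np, cv2
from bench import *
def cam(n):
    c=get_calibration(n); f=210/np.tan(np.radians(c["fovy"]/2)); return c,f
def back(n,uv,z):
    c,f=cam(n); d=c["R"].T@np.array([(uv[0]-c["cx"])/f,(uv[1]-c["cy"])/f,1]); o=-c["R"].T@c["t"]
    return o+d*(z-o[2])/d[2]
def proj(n,X):
    c,f=cam(n); p=c["R"]@np.asarray(X)+c["t"]; return p[:2]/p[2]*f+[c["cx"],c["cy"]]
E
```

```text
(no output)
```

View pics/crop0.png

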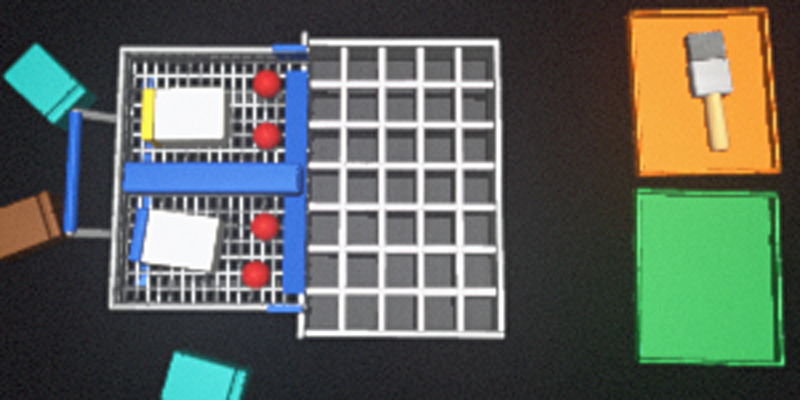

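The crop confirms it: the white jars with yellow lid (150,115) and blue lid (140,235) lie in the basket lanes. The turquoise and brown blocks outside are decoys. Crop pixels that matter are handle ends (76,112) and (69,233), sump far corners (499,41) and (503,337), and the green tray corners.

Run:
```python
from h import *
P=lambda a,z: back("top",(140+(a[0]+.5)/2.6667-.5,165+(a[1]+.5)/2.6667-.5),z)
h=[P((76,112),.174),P((69,233),.174)]; print("handle",h,np.mean(h,0))
g=[P((499,41),.068),P((503,337),.068)]; print("sump -y corners",g)
d=g[0]-g[1]; yaw=np.arctan2(d[1],d[0]); print("yaw",yaw,np.linalg.norm(d))
d=h[0]-h[1]; print("yaw h",np.arctan2(d[1],d[0]),np.linalg.norm(d))
for y in (yaw,np.arctan2(d[1],d[0])):
  c,s=np.cos(y),np.sin(y);R=np.array([[c,-s],[s,c]])
  o=np.mean(g,0)[:2]-R@[0,-.102]; print("origin",o,"handle pred",o+R@[0,.304])
t=[P(p,.02) for p in((637,190),(778,193),(783,363),(638,361))]; print("tray",np.mean(t,0),t)
from scipy.spatial.transform import Rotation as Ro
s=get_state();M=Ro.from_rotvec(s["tool_rot"]).as_matrix();print(M.round(3))
```

```text
handle [array([0.5515286 , 0.33011021, 0.174     ]), array([0.44009334, 0.33046567, 0.174     ])] [0.49581097 0.33028794 0.174     ]
sump -y corners [array([ 0.64812652, -0.07473894,  0.068     ]), array([ 0.3465107 , -0.07554159,  0.068     ])]
yaw 0.002661175359789893 0.30161688827185007
yaw h -0.003189792122304131 0.11143582382421528
origin [0.49704717 0.02685938] handle pred [0.49623817 0.3308583 ]
origin [0.49764397 0.02685922] handle pred [0.49861366 0.33085767]
tray [ 0.40946947 -0.29792308  0.02      ] [array([ 0.49877908, -0.22551632,  0.02      ]), array([ 0.49697013, -0.37467513,  0.02      ]), array([ 0.32083084, -0.37053085,  0.02      ]), array([ 0.32129783, -0.22097004,  0.02      ])]
[[-0.934  0.357 -0.   ]
 [ 0.357  0.934 -0.002]
 [-0.    -0.002 -1.   ]]
```

```bash
python3 - <<'E'
from h import *
b=back("side",(40,203),0);print("bottle base",b)
for z in (.1,.15,.2,.25): print(z,proj("side",[b[0],b[1],z]),back("top",(70,388),z))
for z in (0,.05): print([back("top",p,z)[:2].round(3) for p in((157,195),(147,250),(216,309))])
E
python3 -m crank '[[0.6,0,0,0.3,0],[0.6,0,0,0.5,0.03],[0.6,0.3,-0.3,0.5,0.058],[0.6,0.6,-0.6,0.5,0.058],[0.6,0.7,-0.7,0.5,0.058]]' 20
```

```text
bottle base [0.11289403 0.56647878 0.        ]
0.1 [ 31.55759109 169.80008796] [0.10551436 0.5717264  0.1       ]
0.15 [ 27.08757307 152.22166854] [0.12005197 0.54581954 0.15      ]
0.2 [ 22.43838164 133.93864669] [0.13458959 0.51991269 0.2       ]
0.25 [ 17.59902365 114.90779173] [0.14912721 0.49400583 0.25      ]
[array([0.616, 0.417]), array([0.454, 0.436]), array([0.291, 0.232])]
[array([0.606, 0.4  ]), array([0.451, 0.419]), array([0.295, 0.224])]
time: 0.72
position: [0.3656, 0.473, 0.2977]
tool_rot: [-0.0, -3.141, 0.001]
ft_force: [1.1, 0.3, 1.1]
grip_width: 0.615
grip_force: 0.0
```

```bash
python3 -m crank '[[0.6,0.31,-0.34,0,0],[0.6,0.62,-0.685,0,0],[0.6,0.62,-0.685,-0.2,0],[0.6,0.62,-0.685,-0.4,0],[0.6,0.62,-0.685,-0.4,0]]'
python3 - <<'E'
from h import *
s=get_state();print(s["position"],s["ft_force"])
a=get_image("side");b=get_image("top")
a=cv2.resize(a[100:260,100:320],None,fx=2,fy=2);b=cv2.resize(b[150:310,120:340],None,fx=1.8,fy=2)
cv2.imwrite("pics/ap.png",np.hstack([a[:,:400],b])[:,:,::-1])
E
```

```text
time: 1.35
position: [0.4868, 0.335, 0.214]
tool_rot: [-0.004, -3.135, 0.008]
ft_force: [-0.7, -0.6, -0.2]
grip_width: 0.603
grip_force: 0.0
[0.48677118 0.33503385 0.21399111] [-0.69085296 -0.62799071 -0.23553548]
```

View pics/ap.png

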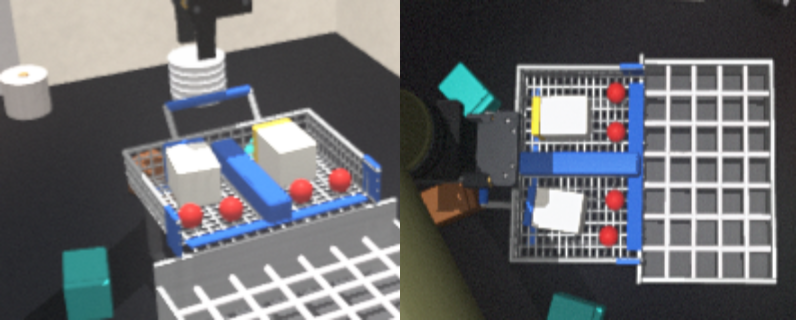

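The gripper (side crop, about 205,40) hangs just above the middle of the handle (210,95), with nothing in its way. Descend and pinch.

```bash
python3 -m crank '[[0.6,0,0,-0.15,0],[0.6,0,0,-0.315,0],[0.6,0,0,-0.315,0],[0,0,0,-0.315,0],[0,0,0,-0.315,0]]' 20
python3 -m crank '[[0,0,0,0,0],[0,0,0,0,0]]' 20
```

```text
time: 2.08
position: [0.4895, 0.3389, 0.1575]
tool_rot: [-0.0, 3.139, 0.004]
ft_force: [0.7, 1.0, -0.1]
grip_width: 0.454
grip_force: 0.0
time: 2.33
position: [0.4887, 0.3378, 0.1556]
tool_rot: [0.001, 3.141, 0.001]
ft_force: [0.1, 0.2, -0.1]
grip_width: 0.234
grip_force: 0.0
```

```bash
python3 -m crank '[[0.3,0.02,-0.02,0,0],[0.3,0.035,-0.04,0,0],[0,0.035,-0.04,0,0],[0,0.035,-0.04,0,0],[0,0.035,-0.04,0,0]]' 20
```

```text
time: 2.95
position: [0.4954, 0.3307, 0.1554]
tool_rot: [-0.0, 3.141, 0.003]
ft_force: [-0.2, 2.7, 1.7]
grip_width: 0.059
grip_force: 1.0
```

```bash
python3 -m crank '[[0,0,0,0,0],[0,0,0,0,0]]' 20
python3 - <<'E'
from h import *
s=get_state();print(s["position"],s["ft_force"],s["grip_width"],s["grip_force"])
a=get_image("side");b=get_image("top")
a=cv2.resize(a[120:220,150:270],None,fx=3.3,fy=4);b=cv2.resize(b[180:280,130:230],None,fx=4,fy=4)
cv2.imwrite("pics/gr.png",np.hstack([a,b])[:,:,::-1])
E
```

```text
time: 3.2
position: [0.4957, 0.3306, 0.1558]
tool_rot: [-0.0, 3.141, 0.002]
ft_force: [0.3, 3.0, 3.4]
grip_width: 0.01
grip_force: 1.7
[0.49565142 0.33057407 0.15582838] [0.3091609  3.0020187  3.41758663] 0.009769827365265021 1.7325085122138262
```

View pics/gr.png

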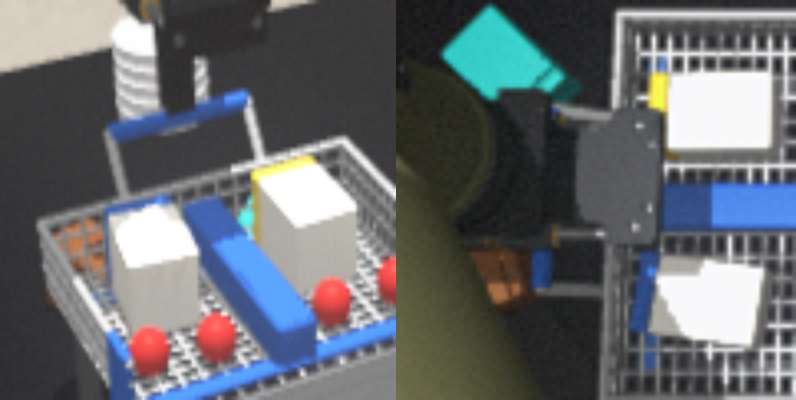

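The bar (side crop 180,117) is in front of the fingers, which shut behind it. I'll re-measure the bar by triangulating from both views.

Run:
```python
from h import *
# bar ends side crop (113,131),(245,98)
for a in ((113,131),(245,98),(180,116)):
    u=(150+a[0]/3.3-.35,120+a[1]/4-.37)
    for z in (.165,.174,.185): print(u,z,back("side",u,z).round(4))
print(proj("side",[.496,.330,.174]),proj("top",[.496,.330,.174]),proj("side",[.4957,.3306,.156]))
# blue mask centroid in the initial images
for n,b in (("top",(200,260,155,180)),("side",(140,170,178,232))):
    im=cv2.imread(f"pics/{n}0.png")[b[0]:b[1],b[2]:b[3]].astype(int)
    m=(im[...,0]>100)&(im[...,0]>im[...,2]*1.8); v,u=np.nonzero(m); print(n,u.mean()+b[2],v.mean()+b[0],len(u),u.min()+b[2],u.max()+b[2],v.min()+b[0],v.max()+b[0])
```

```text
(183.89242424242425, 152.38) 0.165 [0.4543 0.3554 0.165 ]
(183.89242424242425, 152.38) 0.174 [0.4483 0.3372 0.174 ]
(183.89242424242425, 152.38) 0.185 [0.4409 0.3151 0.185 ]
(223.89242424242425, 144.13) 0.165 [0.5629 0.3551 0.165 ]
(223.89242424242425, 144.13) 0.174 [0.5551 0.337  0.174 ]
(223.89242424242425, 144.13) 0.185 [0.5456 0.3148 0.185 ]
(204.19545454545457, 148.63) 0.165 [0.5075 0.3528 0.165 ]
(204.19545454545457, 148.63) 0.174 [0.5006 0.3347 0.174 ]
(204.19545454545457, 148.63) 0.185 [0.4922 0.3126 0.185 ]
[203.19090722 149.71405241] [167.00856554 229.08844781] [203.38823816 156.21266348]
top 164.7797619047619 220.16964285714286 336 155 170 200 251
side 204.35576923076923 149.73076923076923 208 183 225 142 169
```

Run:
```python
from h import *
a=get_image("side")[125:185,170:240].astype(float)
a=255*(a/255)**.4
a=cv2.resize(a.astype(np.uint8),None,fx=8,fy=8,interpolation=cv2.INTER_CUBIC)
cv2.imwrite("pics/gr2.png",a[:,:,::-1])
```

```text
(no output)
```

View pics/gr2.png

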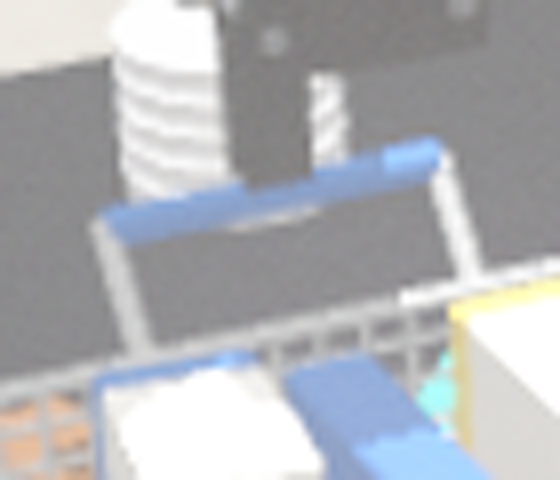

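The fingertips end at the bar's top edge (crop 275,188). The white stack shows beneath the bar, so no finger is there, and the tips sit about 16–20 mm higher than the reported TCP suggests. They closed on top of the bar. I'll open, go lower in small steps and watch the force.

```bash
python3 -m crank '[[0.45,0,0,0.05,0],[0.45,0,0,0.05,0],[0.45,0,0,0.05,0],[0.45,0,0,0.05,0],[0.45,0,0,0.05,0]]' 20
python3 -m crank '[[0.45,0,0,-0.05,0],[0.45,0,0,-0.1,0],[0.45,0,0,-0.1,0]]' 20
python3 - <<'E'
from h import *
a=get_image("side")[95:185,165:245].astype(float)
b=get_image("top")[190:280,130:230].astype(float)
a=np.hstack([a,b]);a=255*(a/255)**.4
a=cv2.resize(a.astype(np.uint8),None,fx=4.4,fy=4.4,interpolation=cv2.INTER_CUBIC)
cv2.imwrite("pics/gr3.png",a[:,:,::-1])
E
```

```text
time: 3.98
position: [0.4954, 0.3295, 0.1648]
tool_rot: [-0.001, -3.141, 0.001]
ft_force: [-0.6, -1.2, -0.2]
grip_width: 0.431
grip_force: 0.0
time: 4.35
position: [0.4946, 0.329, 0.1434]
tool_rot: [-0.0, -3.139, 0.003]
ft_force: [-0.1, -0.7, 0.2]
grip_width: 0.449
grip_force: 0.0
```

View pics/gr3.png

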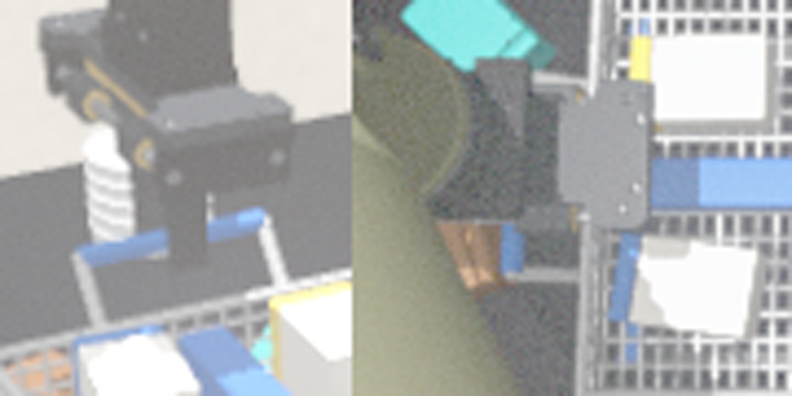

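The front finger (side crop 187,235) now covers the bar, with its tip about 20 crop px below it, so the bar is between the pads. Close.

```bash
python3 -m crank '[[0,0,0,0,0],[0,0,0,0,0],[0,0,0,0,0],[0,0,0,0,0],[0,0,0,0,0]]' 25
python3 - <<'E'
from h import *
print(back("side",(207.5,155.9),.1434),back("side",(207.5,155.9),.155),back("side",(207.5,155.9),.165))
E
```

```text
time: 5.08
position: [0.4956, 0.3311, 0.1453]
tool_rot: [-0.001, 3.141, 0.003]
ft_force: [0.8, 3.6, -1.5]
grip_width: 0.131
grip_force: 25.0
[0.51496894 0.35198025 0.1434    ] [0.50624276 0.32952481 0.155     ] [0.49872019 0.31016667 0.165     ]
```

Bar held (11.4 mm, 25 N). Next, work out the arc in move units.

Run:
```python
import numpy as np
th=np.r_[0,np.linspace(.05,.5,10),np.linspace(.52,1.44,47)[0:]]
p=lambda t:np.array([.2214*np.cos(t+.3217),.2214*np.sin(t+.3217)])
for k in range(0,len(th)-1,5):
    o=p(th[k]); print(th[k].round(2),' '.join("%.3f,%.3f"%tuple((p(t)-o)/.2) for t in th[k+1:k+6]))
```

```text
0.0 -0.019,0.052 -0.040,0.103 -0.064,0.153 -0.090,0.202 -0.119,0.249
0.25 -0.031,0.046 -0.064,0.090 -0.100,0.132 -0.138,0.173 -0.177,0.212
0.5 -0.016,0.015 -0.033,0.029 -0.050,0.044 -0.067,0.058 -0.085,0.071
0.6 -0.018,0.013 -0.036,0.026 -0.054,0.039 -0.073,0.051 -0.091,0.062
0.7 -0.019,0.011 -0.038,0.022 -0.058,0.033 -0.077,0.043 -0.097,0.053
0.8 -0.020,0.009 -0.040,0.018 -0.061,0.027 -0.081,0.035 -0.102,0.043
0.9 -0.021,0.007 -0.042,0.014 -0.063,0.021 -0.084,0.027 -0.106,0.033
1.0 -0.022,0.005 -0.043,0.010 -0.065,0.014 -0.087,0.018 -0.108,0.022
1.1 -0.022,0.003 -0.044,0.006 -0.066,0.008 -0.088,0.010 -0.110,0.011
1.2 -0.022,0.001 -0.044,0.001 -0.066,0.001 -0.089,0.001 -0.111,-0.000
1.3 -0.022,-0.001 -0.044,-0.003 -0.066,-0.005 -0.088,-0.008 -0.110,-0.011
1.4 -0.022,-0.004 -0.044,-0.008
```

```bash
python3 -m crank '[[0,0,-0.019,0.052,0],[0,0,-0.040,0.103,0],[0,0,-0.064,0.153,0],[0,0,-0.090,0.202,0],[0,0,-0.119,0.249,0]]' 25
python3 -m crank '[[0,0,-0.031,0.046,0],[0,0,-0.064,0.090,0],[0,0,-0.100,0.132,0],[0,0,-0.138,0.173,0],[0,0,-0.177,0.212,0]]'
python3 -m crank '[[0,0,-0.016,0.015,0],[0,0,-0.033,0.029,0],[0,0,-0.050,0.044,0],[0,0,-0.067,0.058,0],[0,0,-0.085,0.071,0]]'
```

```text
time: 5.7
position: [0.4957, 0.3079, 0.1954]
tool_rot: [-0.001, 3.14, 0.005]
ft_force: [1.4, 5.1, -2.8]
grip_width: 0.128
grip_force: 25.0
time: 6.32
position: [0.4958, 0.2733, 0.2386]
tool_rot: [-0.002, 3.139, 0.008]
ft_force: [2.0, 7.2, -0.5]
grip_width: 0.128
grip_force: 25.0
time: 6.95
position: [0.4959, 0.2569, 0.2532]
tool_rot: [-0.003, 3.138, 0.01]
ft_force: [0.5, 7.4, 3.6]
grip_width: 0.132
grip_force: 25.0
```

```bash
python3 -m crank '[[0,0,-0.018,0.013,0],[0,0,-0.036,0.026,0],[0,0,-0.054,0.039,0],[0,0,-0.073,0.051,0],[0,0,-0.091,0.062,0]]'
python3 -m crank '[[0,0,-0.019,0.011,0],[0,0,-0.038,0.022,0],[0,0,-0.058,0.033,0],[0,0,-0.077,0.043,0],[0,0,-0.097,0.053,0]]'
python3 - <<'E'
from h import *
a=get_image("side")[90:310,120:360];b=get_image("top")[150:310,160:340]
a=cv2.resize(a,None,fx=1.8,fy=1.8);b=cv2.resize(b,(360,a.shape[0]))
cv2.imwrite("pics/t1.png",np.hstack([a,b])[:,:,::-1])
E
```

```text
time: 7.58
position: [0.496, 0.2389, 0.2663]
tool_rot: [-0.003, 3.138, 0.011]
ft_force: [0.2, 6.2, 5.5]
grip_width: 0.126
grip_force: 25.0
time: 8.2
position: [0.4961, 0.2197, 0.2776]
tool_rot: [-0.004, 3.137, 0.012]
ft_force: [0.4, 7.6, 7.7]
grip_width: 0.125
grip_force: 25.0
```

View pics/t1.png

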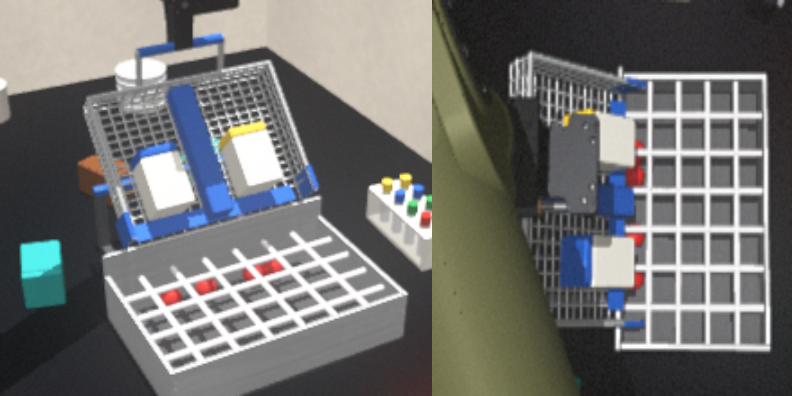

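At 0.8 rad the four balls are already on or through the grate (side crop 170–280, 265–300). Both jars rest at the sill (165,185) and (250,160). I'll keep going at the same slow rate, adding a little radial relief.

```bash
python3 -m crank '[[0,0,-0.019,0.011,0],[0,0,-0.038,0.022,0],[0,0,-0.058,0.032,0],[0,0,-0.078,0.041,0],[0,0,-0.098,0.050,0]]'
python3 -m crank '[[0,0,-0.021,0.008,0],[0,0,-0.042,0.016,0],[0,0,-0.063,0.023,0],[0,0,-0.084,0.029,0],[0,0,-0.106,0.035,0]]'
python3 -m crank '[[0,0,-0.022,0.005,0],[0,0,-0.043,0.010,0],[0,0,-0.065,0.014,0],[0,0,-0.087,0.018,0],[0,0,-0.108,0.022,0]]'
python3 -m crank '[[0,0,-0.022,0.003,0],[0,0,-0.044,0.006,0],[0,0,-0.066,0.008,0],[0,0,-0.088,0.010,0],[0,0,-0.110,0.011,0]]'
```

```text
time: 8.93
position: [0.4962, 0.1989, 0.2872]
tool_rot: [-0.003, 3.137, 0.009]
ft_force: [0.9, 4.2, 6.1]
grip_width: 0.12
grip_force: 25.1
time: 9.55
position: [0.4963, 0.1773, 0.2946]
tool_rot: [-0.002, 3.137, 0.008]
ft_force: [0.4, 5.3, 8.5]
grip_width: 0.116
grip_force: 25.5
time: 10.18
position: [0.4964, 0.1552, 0.2997]
tool_rot: [-0.001, 3.136, 0.008]
ft_force: [-1.0, 3.5, 11.9]
grip_width: 0.112
grip_force: 25.9
time: 10.8
position: [0.4965, 0.1325, 0.3025]
tool_rot: [-0.001, 3.136, 0.007]
ft_force: [-1.9, 1.9, 15.9]
grip_width: 0.106
grip_force: 26.4
```

```bash
python3 -m crank '[[0,0,-0.022,0.001,0],[0,0,-0.044,0.001,0],[0,0,-0.066,0.001,0],[0,0,-0.089,0.001,0],[0,0,-0.111,0,0]]'
python3 -m crank '[[0,0,-0.022,-0.001,0],[0,0,-0.044,-0.003,0],[0,0,-0.066,-0.005,0],[0,0,-0.088,-0.008,0],[0,0,-0.110,-0.011,0]]'
python3 -m crank '[[0,0,-0.022,-0.004,0],[0,0,-0.044,-0.008,0],[0,0,-0.044,-0.008,0],[0,0,-0.044,-0.008,0],[0,0,-0.044,-0.008,0]]'
```

```text
time: 11.42
position: [0.4966, 0.1092, 0.3029]
tool_rot: [0.001, 3.136, 0.004]
ft_force: [-2.9, 0.6, 16.6]
grip_width: 0.101
grip_force: 26.6
time: 12.05
position: [0.4967, 0.0858, 0.3008]
tool_rot: [0.003, 3.135, 0.001]
ft_force: [-3.0, -1.4, 17.1]
grip_width: 0.092
grip_force: 26.2
time: 12.68
position: [0.4968, 0.0759, 0.2992]
tool_rot: [0.005, 3.136, -0.001]
ft_force: [-1.9, -3.4, 19.0]
grip_width: 0.084
grip_force: 25.9
```

The grip width is creeping down, so the bar sits at the very tips. I'll regrip 12 mm deeper with the bar still caged, then check for jars by colour.

```bash
python3 -m crank '[[0.24,0,0,0,0],[0.24,0,0,-0.03,0],[0.24,0,0,-0.06,0],[0.24,0,0,-0.07,0],[0,0,0,-0.07,0]]' 20
python3 -m crank '[[0,0,0,0,0],[0,0,0,0,0]]' 20
python3 - <<'E'
from h import *
b=get_image("top");cv2.imwrite("pics/up_top.png",b[:,:,::-1]);s=get_image("side");cv2.imwrite("pics/up_side.png",s[:,:,::-1])
for n,im in(("top",b),("side",s)):
  hsv=cv2.cvtColor(im,cv2.COLOR_RGB2HSV)
  for k,lo,hi in(("yel",(22,140,120),(33,255,255)),("blue",(105,140,90),(122,255,255)),("white",(0,0,200),(180,40,255))):
    m=cv2.inRange(hsv,lo,hi); m=cv2.morphologyEx(m,cv2.MORPH_OPEN,np.ones((3,3),np.uint8)) if k=="white" else m
    _,_,st,c=cv2.connectedComponentsWithStats(m)
    print(n,k,[(st[i].tolist()) for i in range(1,len(st)) if st[i,4]>12 and 140<c[i][0]<350 and 80<c[i][1]<330])
E
```

```text
time: 13.3
position: [0.4952, 0.0784, 0.2797]
tool_rot: [-0.0, -3.14, 0.001]
ft_force: [0.8, 0.6, -0.4]
grip_width: 0.188
grip_force: 0.0
time: 13.55
position: [0.4954, 0.0785, 0.2801]
tool_rot: [-0.0, -3.141, 0.0]
ft_force: [-0.3, 0.3, -1.2]
grip_width: 0.126
grip_force: 20.0
top yel [[245, 121, 4, 7, 23], [244, 133, 4, 5, 20]]
top blue [[256, 122, 5, 7, 25], [255, 134, 5, 5, 20], [190, 195, 9, 79, 488]]
top white [[0, 69, 560, 188, 12488], [237, 122, 8, 20, 118], [248, 123, 10, 20, 142], [259, 123, 11, 21, 142], [270, 124, 10, 20, 126], [282, 125, 8, 13, 80], [316, 257, 7, 3, 21], [319, 273, 7, 3, 21]]
side yel [[342, 186, 7, 8, 28], [332, 189, 6, 7, 26], [270, 225, 22, 21, 355]]
side blue [[257, 122, 18, 9, 106], [224, 128, 21, 10, 122], [187, 144, 98, 91, 1892], [220, 181, 5, 4, 13], [227, 180, 5, 3, 13], [214, 183, 5, 3, 14], [207, 184, 6, 4, 14], [201, 186, 5, 4, 14], [194, 188, 5, 3, 13], [172, 190, 14, 9, 72], [340, 196, 5, 3, 15], [223, 236, 22, 26, 424]]
side white [[257, 133, 5, 6, 24], [270, 132, 11, 4, 33], [188, 144, 9, 7, 37], [338, 190, 4, 6, 22], [345, 194, 5, 8, 32], [260, 207, 30, 19, 378], [326, 209, 28, 27, 193], [209, 222, 32, 19, 382], [295, 222, 8, 4, 26], [197, 229, 136, 69, 1624], [254, 233, 7, 7, 29], [209, 260, 5, 4, 16]]
```

Run:
```python
from h import *
for n,u in(("yel",(281,246)),("yeltop",(281,226)),("ytopback",(275,207)),("blue",(230,261)),("btop",(225,241)),("btopback",(225,222))):
  print(n,[back("side",u,z).round(3) for z in(.06,.106,.134)])
p=lambda t:np.array([.2214*np.cos(t+.3217),.2214*np.sin(t+.3217)])
th=np.r_[np.linspace(1.44,.24,31),np.linspace(.2,0,6)[0:]]
for k in range(0,len(th)-1,5):
    o=p(th[k]); print(th[k].round(2),' '.join("%.3f,%.3f"%tuple((p(t)-o)/.2) for t in th[k+1:k+6]))
```

```text
yel [array([0.546, 0.023, 0.06 ]), array([ 0.514, -0.033,  0.106]), array([ 0.494, -0.066,  0.134])]
yeltop [array([0.585, 0.092, 0.06 ]), array([0.55 , 0.032, 0.106]), array([ 0.529, -0.005,  0.134])]
ytopback [array([0.614, 0.172, 0.06 ]), array([0.577, 0.107, 0.106]), array([0.554, 0.067, 0.134])]
blue [array([0.425, 0.025, 0.06 ]), array([ 0.401, -0.03 ,  0.106]), array([ 0.386, -0.064,  0.134])]
btop [array([0.446, 0.097, 0.06 ]), array([0.42 , 0.036, 0.106]), array([ 0.405, -0.   ,  0.134])]
btopback [array([0.477, 0.167, 0.06 ]), array([0.45 , 0.102, 0.106]), array([0.433, 0.062, 0.134])]
1.44 0.044,0.008 0.088,0.013 0.132,0.017 0.176,0.020 0.220,0.020
1.24 0.044,-0.001 0.088,-0.004 0.132,-0.009 0.176,-0.016 0.220,-0.024
1.04 0.043,-0.010 0.086,-0.022 0.128,-0.035 0.170,-0.050 0.211,-0.067
0.84 0.040,-0.018 0.080,-0.038 0.118,-0.060 0.156,-0.083 0.193,-0.108
0.64 0.036,-0.026 0.071,-0.054 0.104,-0.082 0.137,-0.112 0.168,-0.144
0.44 0.030,-0.033 0.058,-0.066 0.086,-0.101 0.111,-0.137 0.136,-0.174
0.24 0.023,-0.038 0.044,-0.077 0.064,-0.116 0.082,-0.157 0.098,-0.198
0.04 0.015,-0.042
```

View pics/up_side.png

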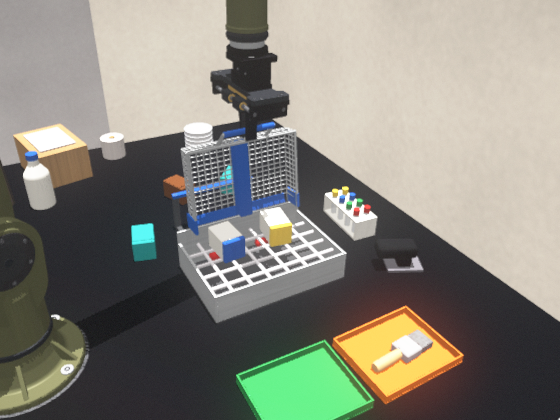

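Both jars lie flat on the grate with lids toward −y (blue lid 233,249; yellow lid 281,235), and the basket is empty. Lower it.

```bash
python3 -m crank '[[0,0,0.044,0.008,0],[0,0,0.088,0.013,0],[0,0,0.132,0.017,0],[0,0,0.176,0.020,0],[0,0,0.220,0.020,0]]' 20
python3 -m crank '[[0,0,0.044,-0.001,0],[0,0,0.088,-0.004,0],[0,0,0.132,-0.009,0],[0,0,0.176,-0.016,0],[0,0,0.220,-0.024,0]]'
python3 -m crank '[[0,0,0.043,-0.010,0],[0,0,0.086,-0.022,0],[0,0,0.128,-0.035,0],[0,0,0.170,-0.050,0],[0,0,0.211,-0.067,0]]'
python3 -m crank '[[0,0,0.040,-0.018,0],[0,0,0.080,-0.038,0],[0,0,0.118,-0.060,0],[0,0,0.156,-0.083,0],[0,0,0.193,-0.108,0]]'
```

```text
time: 14.28
position: [0.4954, 0.1233, 0.2845]
tool_rot: [-0.0, 3.141, 0.0]
ft_force: [-1.2, 0.0, 1.7]
grip_width: 0.132
grip_force: 20.0
time: 14.9
position: [0.4955, 0.1672, 0.2794]
tool_rot: [0.0, 3.142, 0.001]
ft_force: [-1.1, -0.1, -0.2]
grip_width: 0.129
grip_force: 20.0
time: 15.52
position: [0.4956, 0.2092, 0.2658]
tool_rot: [0.001, 3.141, 0.0]
ft_force: [-0.7, 0.8, 0.5]
grip_width: 0.126
grip_force: 20.0
time: 16.15
position: [0.4956, 0.2477, 0.2441]
tool_rot: [0.001, 3.141, 0.0]
ft_force: [0.8, 1.8, -0.5]
grip_width: 0.126
grip_force: 20.0
```

```bash
python3 -m crank '[[0,0,0.036,-0.026,0],[0,0,0.071,-0.054,0],[0,0,0.104,-0.082,0],[0,0,0.137,-0.112,0],[0,0,0.168,-0.144,0]]'
python3 -m crank '[[0,0,0.030,-0.033,0],[0,0,0.058,-0.066,0],[0,0,0.086,-0.101,0],[0,0,0.111,-0.137,0],[0,0,0.136,-0.174,0]]'
python3 -m crank '[[0,0,0.012,-0.019,0],[0,0,0.023,-0.038,0],[0,0,0.034,-0.057,0],[0,0,0.044,-0.077,0],[0,0,0.054,-0.096,0]]'
```

```text
time: 16.77
position: [0.4957, 0.2813, 0.2153]
tool_rot: [0.001, 3.141, 0.0]
ft_force: [1.5, 0.1, -1.3]
grip_width: 0.131
grip_force: 20.0
time: 17.4
position: [0.4957, 0.3083, 0.1804]
tool_rot: [0.001, 3.141, 0.0]
ft_force: [1.4, -0.3, -0.5]
grip_width: 0.126
grip_force: 20.0
time: 18.02
position: [0.4956, 0.319, 0.1615]
tool_rot: [0.001, 3.141, 0.0]
ft_force: [2.4, 1.3, -1.0]
grip_width: 0.129
grip_force: 20.0
```

```bash
python3 -m crank '[[0,0,0.010,-0.020,0],[0,0,0.018,-0.040,0],[0,0,0.026,-0.060,0],[0,0,0.034,-0.080,0],[0,0,0.042,-0.100,0]]'
python3 -m crank '[[0,0,0.004,-0.011,0],[0,0,0.008,-0.022,0],[0,0,0.012,-0.032,0],[0,0,0.016,-0.042,0],[0,0,0.016,-0.042,0]]'
```

```text
time: 18.65
position: [0.4956, 0.3276, 0.1415]
tool_rot: [0.0, 3.141, 0.001]
ft_force: [2.1, 2.5, -0.4]
grip_width: 0.133
grip_force: 20.0
time: 19.27
position: [0.4956, 0.3306, 0.1332]
tool_rot: [0.0, 3.141, 0.0]
ft_force: [2.3, 2.6, -0.7]
grip_width: 0.125
grip_force: 20.0
```

```bash
python3 -m crank '[[0,0,0,-0.008,0],[0,0,0,-0.008,0],[0.4,0,0,-0.008,0],[0.4,0,0,-0.008,0],[0.4,0,0,-0.008,0]]'
python3 -m crank '[[0.4,0,0,0.2,0],[0.4,0,0,0.45,0],[0.6,0,0,0.7,0],[1,0,0.3,0.8,0],[1,0,0.3,0.8,0]]'
python3 - <<'E'
from h import *
b=get_image("top");cv2.imwrite("pics/d_top.png",b[:,:,::-1]);s=get_image("side");cv2.imwrite("pics/d_side.png",s[:,:,::-1])
a=cv2.resize(s[180:320,160:360],None,fx=2,fy=2.6);b=cv2.resize(b[150:310,160:340],(400,a.shape[0]))
cv2.imwrite("pics/d.png",np.hstack([a,b])[:,:,::-1]);print(get_state()["joint_positions"],a.shape)
E
```

```text
time: 19.9
position: [0.4951, 0.3297, 0.1314]
tool_rot: [-0.001, -3.14, 0.002]
ft_force: [-0.5, -0.3, -0.3]
grip_width: 0.36
grip_force: 0.0
time: 20.52
position: [0.4934, 0.396, 0.2928]
tool_rot: [0.011, -3.141, -0.006]
ft_force: [0.0, -0.2, -0.3]
grip_width: 0.651
grip_force: 0.0
[-0.78302713  0.25342618  0.09107007  1.35423666 -0.02240198  1.53643223
  0.87796243] (364, 400, 3)
```

View pics/d.png

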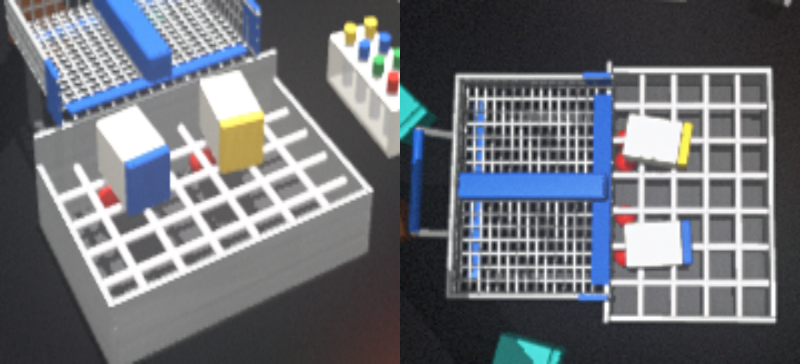

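The basket is level and empty, and the balls are in the sump. Both jars lie flat, lids toward −y: top-view crop blue top face (625–691, 220–267) and yellow (624–692, 115–165).

Run:
```python
from h import *
for n,q in(("blue",((625,222),(689,220),(691,263),(627,267))),("yel",((628,115),(692,124),(686,165),(624,158)))):
    w=np.array([back("top",(160+(u-400+.5)/2.2222-.5,150+(v+.5)/2.275-.5),.106)[:2] for u,v in q])
    d=(w[1]-w[0]+w[2]-w[3]); print(n,w.round(3).tolist(),"c",w.mean(0),"len",np.linalg.norm(d)/2,"wid",np.linalg.norm(w[0]-w[3]),"dir",np.degrees(np.arctan2(d[1],d[0])))
    # side check: lid outer bottom edge
q={"blue":((128,160),(167,146),(170,200),(130,212)),"yel":((220,127),(260,111),(263,158),(224,170))}
for n in q:
    for (u,v),z in zip(q[n],(.106,.106,.056,.056)): print(n,back("side",(160+u/2-.25,180+v/2.6-.3),z).round(3))
```

```text
blue [[0.458, 0.103], [0.461, 0.028], [0.412, 0.026], [0.407, 0.1]] c [0.43468923 0.06407437] len 0.0746458493785081 wid 0.050968121517702435 dir -86.84918167763686
yel [[0.582, 0.101], [0.572, 0.025], [0.524, 0.032], [0.532, 0.105]] c [0.5527915  0.06589054] len 0.07537117380912156 wid 0.05074442445720794 dir -96.658771632658
blue [0.418 0.037 0.106]
blue [0.462 0.036 0.106]
blue [0.461 0.03  0.056]
blue [0.417 0.035 0.056]
yel [0.524 0.034 0.106]
yel [0.574 0.035 0.106]
yel [0.58  0.035 0.056]
yel [0.533 0.04  0.056]
```

```bash
python3 -m crank '[[1,-0.03,-0.17,0,-0.028],[1,-0.08,-0.34,0,-0.056],[1,-0.14,-0.51,0,-0.084],[1,-0.2,-0.68,0,-0.112],[1,-0.25,-0.85,0,-0.14]]' 30
python3 -m crank '[[1,-0.03,-0.2,-0.1,-0.028],[1,-0.05,-0.4,-0.3,-0.056],[1,-0.05,-0.6,-0.5,-0.084],[1,-0.05,-0.76,-0.6,-0.106],[1,-0.05,-0.76,-0.6,-0.106]]'
python3 -m crank '[[1,0,0,0,0],[1,0,0,0,0]]'
```

```text
time: 21.25
position: [0.4447, 0.2175, 0.2909]
tool_rot: [-1.349, -2.836, 0.002]
ft_force: [-0.0, 0.2, -0.4]
grip_width: 0.997
grip_force: 0.0
time: 21.88
position: [0.4333, 0.0643, 0.1695]
tool_rot: [-2.2, -2.24, 0.006]
ft_force: [1.0, -0.1, -0.1]
grip_width: 0.995
grip_force: 0.0
time: 22.12
position: [0.4359, 0.0694, 0.1724]
tool_rot: [2.191, 2.251, 0.002]
ft_force: [0.2, -0.7, -0.8]
grip_width: 0.999
grip_force: 0.0
```

```bash
python3 -m crank '[[1,0,-0.025,-0.2,0],[1,0,-0.025,-0.4,0],[1,0,-0.025,-0.53,0],[1,0,-0.025,-0.57,0],[1,0,-0.025,-0.57,0]]' 30
python3 -m crank '[[0,0,0,0,0],[0,0,0,0,0],[0,0,0,0,0],[0,0,0,0,0],[0,0,0,0,0]]' 30
```

```text
time: 22.75
position: [0.4358, 0.064, 0.0581]
tool_rot: [2.192, 2.25, 0.0]
ft_force: [-0.3, 0.2, -0.1]
grip_width: 1.001
grip_force: 0.0
time: 23.38
position: [0.4354, 0.0634, 0.0578]
tool_rot: [-2.194, -2.249, 0.0]
ft_force: [-1.9, 0.7, 1.2]
grip_width: 0.575
grip_force: 29.8
```

```bash
python3 -m crank '[[0,0,0,0.12,0],[0,0,0,0.3,0],[0,0,-0.1,0.5,0],[0,-0.05,-0.35,0.55,0],[0,-0.1,-0.6,0.55,0]]'
python3 -m crank '[[0,-0.06,-0.25,0,0],[0,-0.12,-0.5,0,0],[0,-0.18,-0.75,0,0],[0,-0.22,-0.95,0,0],[0,-0.25,-1.0,0,0]]'
python3 -m crank '[[0,0,-0.1,-0.1,0],[0,0,-0.2,-0.2,0],[0,0,-0.2,-0.2,0]]'
```

```text
time: 24.0
position: [0.4159, -0.0578, 0.1687]
tool_rot: [2.191, 2.249, 0.003]
ft_force: [0.2, -1.1, -2.1]
grip_width: 0.576
grip_force: 29.8
time: 24.62
position: [0.3643, -0.2591, 0.1676]
tool_rot: [2.199, 2.243, -0.001]
ft_force: [-0.6, 0.5, -2.0]
grip_width: 0.577
grip_force: 29.8
time: 25.0
position: [0.3641, -0.2962, 0.1263]
tool_rot: [-2.193, -2.245, 0.003]
ft_force: [0.7, -0.2, -1.5]
grip_width: 0.573
grip_force: 29.8
```

```bash
python3 -m crank '[[0,0,0,-0.2,0],[0,0,0,-0.4,0],[0,0,0,-0.52,0],[0,0,0,-0.56,0],[0,0,0,-0.575,0]]'
python3 -m crank '[[0,0,0,-0.01,0],[0,0,0,-0.02,0],[0,0,0,-0.02,0]]'
```

```text
time: 25.62
position: [0.3663, -0.2959, 0.0131]
tool_rot: [2.192, 2.25, 0.001]
ft_force: [0.2, -0.1, -0.6]
grip_width: 0.576
grip_force: 29.8
time: 26.0
position: [0.3658, -0.2966, 0.009]
tool_rot: [2.193, 2.248, 0.001]
ft_force: [-0.6, -0.6, -1.1]
grip_width: 0.574
grip_force: 29.8
```

```bash
python3 -m crank '[[0,0,0,-0.006,0],[0,0,0,-0.012,0],[0,0,0,-0.012,0]]'
```

```text
time: 26.38
position: [0.3654, -0.2965, 0.0062]
tool_rot: [-2.194, -2.249, 0.0]
ft_force: [-0.0, 0.5, -0.3]
grip_width: 0.575
grip_force: 29.8
```

```bash
python3 -m crank '[[0.8,0,0,0,0],[0.8,0,0,0,0],[0.8,0,0,0,0],[0.8,0,0,0.15,0],[0.8,0,0,0.35,0]]'
python3 -m crank '[[0.8,0,0,0.3,0],[1,0.1,0.2,0.45,0],[1,0.25,0.45,0.45,0],[1,0.38,0.7,0.45,0],[1,0.45,0.8,0.45,0]]'
python3 -m crank '[[1,0.13,0.25,0,-0.022],[1,0.26,0.5,0,-0.022],[1,0.39,0.75,0,-0.022],[1,0.48,0.96,0,-0.022],[1,0.49,1.0,0,-0.022]]'
python3 -m crank '[[1,0,0,0,0],[1,0,0,0,0]]'
```

```text
time: 27.0
position: [0.3645, -0.2962, 0.0764]
tool_rot: [-2.193, -2.247, 0.003]
ft_force: [0.8, -1.0, 0.9]
grip_width: 0.796
grip_force: 0.0
time: 27.62
position: [0.4567, -0.1332, 0.1663]
tool_rot: [-2.188, -2.254, -0.001]
ft_force: [0.2, -0.6, 0.0]
grip_width: 0.996
grip_force: 0.0
time: 28.25
position: [0.5542, 0.0666, 0.1656]
tool_rot: [2.339, 2.097, -0.001]
ft_force: [0.5, -1.3, 0.4]
grip_width: 1.005
grip_force: 0.0
time: 28.5
position: [0.5533, 0.0611, 0.1664]
tool_rot: [2.347, 2.088, -0.001]
ft_force: [0.8, -0.3, 0.6]
grip_width: 1.0
grip_force: 0.0
```

```bash
python3 -m crank '[[1,0,0.02,-0.2,0],[1,0,0.02,-0.4,0],[1,0,0.02,-0.5,0],[1,0,0.02,-0.54,0],[1,0,0.02,-0.54,0]]' 30
python3 -m crank '[[0,0,0,0,0],[0,0,0,0,0],[0,0,0,0,0],[0,0,0,0,0],[0,0,0,0,0]]' 30
```

```text
time: 29.12
position: [0.5535, 0.0665, 0.0586]
tool_rot: [2.345, 2.09, 0.0]
ft_force: [0.1, 0.6, 0.6]
grip_width: 0.998
grip_force: 0.0
time: 29.75
position: [0.5539, 0.0676, 0.0585]
tool_rot: [2.343, 2.092, 0.001]
ft_force: [1.2, 0.8, 1.2]
grip_width: 0.576
grip_force: 29.8
```

```bash
python3 -m crank '[[0,0,0,0.12,0],[0,0,0,0.3,0],[0,0,-0.1,0.5,0],[0,-0.05,-0.35,0.55,0],[0,-0.1,-0.6,0.55,0]]'
python3 -m crank '[[0,-0.1,-0.25,0,0.018],[0,-0.2,-0.5,0,0.018],[0,-0.3,-0.75,0,0.018],[0,-0.37,-0.95,0,0.018],[0,-0.385,-1.0,0,0.018]]'
python3 -m crank '[[0,0,-0.1,-0.1,0],[0,0,-0.22,-0.2,0],[0,0,-0.22,-0.2,0]]'
```

```text
time: 30.38
position: [0.5337, -0.0537, 0.1692]
tool_rot: [2.342, 2.093, 0.002]
ft_force: [-0.2, -0.4, -2.6]
grip_width: 0.576
grip_force: 29.8
time: 31.0
position: [0.4543, -0.2558, 0.1681]
tool_rot: [-2.228, -2.214, 0.001]
ft_force: [0.6, 0.6, -1.6]
grip_width: 0.574
grip_force: 29.8
time: 31.38
position: [0.4549, -0.2967, 0.1265]
tool_rot: [-2.222, -2.217, 0.004]
ft_force: [0.2, -0.3, -2.0]
grip_width: 0.574
grip_force: 29.8
```

```bash
python3 -m crank '[[0,0,0,-0.2,0],[0,0,0,-0.4,0],[0,0,0,-0.52,0],[0,0,0,-0.56,0],[0,0,0,-0.575,0]]'
python3 -m crank '[[0,0,0,-0.01,0],[0,0,0,-0.02,0],[0,0,0,-0.03,0],[0,0,0,-0.03,0]]'
```

```text
time: 32.0
position: [0.4574, -0.2958, 0.0138]
tool_rot: [2.22, 2.222, 0.001]
ft_force: [0.0, 0.1, -2.6]
grip_width: 0.572
grip_force: 29.8
time: 32.5
position: [0.4565, -0.2965, 0.0073]
tool_rot: [2.222, 2.221, 0.0]
ft_force: [0.8, 0.1, -1.7]
grip_width: 0.574
grip_force: 29.8
```

```bash
python3 -m crank '[[0,0,0,-0.005,0],[0,0,0,-0.01,0],[0,0,0,-0.01,0]]'
python3 -m crank '[[0.7,0,0,0,0],[0.7,0,0,0,0],[0.7,0,0,0,0],[0.7,0,0,0.15,0],[0.7,0,0,0.35,0]]'
python3 -m crank '[[0.7,0,0,0.3,0],[0.7,0,0.3,0.6,0],[0.7,0,0.6,0.7,0],[0.7,0,0.8,0.7,0],[0.7,0,0.8,0.7,0]]'
python3 - <<'E'
from h import *
for n in("top","side"):
  im=get_image(n); cv2.imwrite(f"pics/end_{n}.png",im[:,:,::-1]); hsv=cv2.cvtColor(im,cv2.COLOR_RGB2HSV)
  for k,lo,hi in(("yel",(22,140,120),(33,255,255)),("blue",(105,140,90),(122,255,255)),("white",(0,0,190),(180,60,255))):
    _,_,st,c=cv2.connectedComponentsWithStats(cv2.inRange(hsv,lo,hi))
    print(n,k,[st[i].tolist() for i in range(1,len(st)) if st[i,4]>25 and ((370<c[i][0]<440 and 230<c[i][1]<310) if n=="top" else (230<c[i][0]<380 and 310<c[i][1]<420))])
for x in(.365,.457): print([proj("top",[x,y,.054]).round() for y in(-.336,-.258)],[proj("side",[x,y,.054]).round() for y in(-.336,-.258)])
# unchanged-scene check
a=cv2.imread("pics/top0.png");b=cv2.imread("pics/end_top.png");d=cv2.absdiff(a,b).max(2)
for k,(x0,x1,y0,y1) in dict(rack=(235,295,118,152),scanner=(315,348,120,155),orange=(374,434,166,232),teal1=(140,172,180,212),brown=(130,163,236,264),teal2=(198,234,295,324),handle=(163,183,205,256)).items(): print(k,(d[y0:y1,x0:x1]>50).sum())
E
```

```text
time: 32.88
position: [0.4566, -0.2966, 0.0065]
tool_rot: [-2.222, -2.221, -0.001]
ft_force: [-2.3, 1.8, 7.8]
grip_width: 0.576
grip_force: 29.8
time: 33.5
position: [0.4556, -0.2961, 0.0751]
tool_rot: [-2.221, -2.219, 0.002]
ft_force: [0.5, 0.9, 0.0]
grip_width: 0.703
grip_force: 0.0
time: 34.12
position: [0.4576, -0.1312, 0.2161]
tool_rot: [-2.211, -2.231, -0.005]
ft_force: [-0.0, -1.1, -0.4]
grip_width: 0.701
grip_force: 0.0
top yel []
top blue []
top white []
side yel [[325, 370, 29, 33, 495]]
side blue [[278, 389, 28, 18, 193], [278, 408, 20, 12, 125]]
side white [[305, 343, 45, 37, 920], [256, 361, 46, 40, 1047]]
[array([425., 285.]), array([395., 284.])] [array([293., 402.]), array([269., 367.])]
[array([423., 250.]), array([394., 250.])] [array([342., 379.]), array([316., 347.])]
rack 0
scanner 0
orange 2243
teal1 0
brown 0
teal2 0
handle 0
```

Side view shows both jars in the green tray, but the arm is blocking the top camera. Move it clear and recheck.

```bash
python3 -m crank '[[0.7,0,0.3,0.2,0],[0.7,0,0.6,0.2,0],[0.7,0,0.9,0.2,0],[0.7,0,1,0.2,0],[0.7,0,1,0.2,0]]'
python3 - <<'E'
from h import *
im=get_image("top"); cv2.imwrite("pics/end2.png",im[:,:,::-1]); hsv=cv2.cvtColor(im,cv2.COLOR_RGB2HSV)
for k,lo,hi in(("yel",(22,140,120),(33,255,255)),("blue",(105,140,90),(122,255,255)),("white",(0,0,190),(180,60,255))):
    _,_,st,c=cv2.connectedComponentsWithStats(cv2.inRange(hsv,lo,hi))
    print(k,[st[i].tolist() for i in range(1,len(st)) if st[i,4]>25 and 370<c[i][0]<440 and 230<c[i][1]<310])
a=cv2.imread("pics/top0.png");d=cv2.absdiff(a,im[:,:,::-1].copy()).max(2)
m=d[166:232,374:434]>50;print("orange",m.sum());v,u=np.nonzero(m);print((u.min()+374,u.max()+374,v.min()+166,v.max()+166) if m.any() else "")
s=get_image("side");d=cv2.absdiff(cv2.imread("pics/side0.png"),s[:,:,::-1].copy()).max(2);print("side orange",(d[312:395,345:460]>60).sum(),get_state()["ft_force"])
E
```

```text
time: 34.85
position: [0.4566, 0.0634, 0.2545]
tool_rot: [2.221, 2.222, -0.003]
ft_force: [0.5, -0.3, -0.4]
grip_width: 0.7
grip_force: 0.0
yel [[419, 242, 4, 18, 67]]
blue [[419, 275, 6, 18, 63]]
white [[395, 241, 24, 19, 436], [395, 275, 25, 20, 445]]
orange 0

side orange 210 [-0.39540285 -0.57353386 -0.75303825]
```

Both jars lie flat inside the green tray (top-view pixels about 408,251 and 408,285). The basket handle is back where it started, and the rack, scanner and orange tray are unchanged.

```bash
python3 -c "
from bench import *
print(close_job())"
```

```text
the job is handed in; nothing more can be done
None
```

I tipped the basket so the balls dropped into the sump, lowered it back to level, laid both jars flat on the green tray's floor, and handed the job in at about 35 s with the rack, scanner and brush untouched.

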